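# Snap the dust cap onto the conveyor's end roller

## Task

Take the top-hat-shaped dust cap (round body on a wider flange) out of the wooden case, leaving the other two caps in their compartments, and press it, flange down, onto the stud of the conveyor's end roller until it clicks and its flange sits flat on the wheel. Keep pressing after the click, and finish while still holding the cap and pushing it down with about 12 newtons, so that the sprung wheel stays pushed down; do not let go.

Things in the scene. Friction and masses are not known exactly. Their poses are not given: they have to be found in the camera images.
- cap_center (a point): Centre (half-way up) of the wanted dust cap: aluminium top hat, 34 mm tall, 50 g, standing flange down in a compartment. Flange 40 mm across, 4 mm thick, its underside 17 mm below this point; body above it 30 mm across, flat closed top. Underside mouth 18 mm wide (lip 4 mm deep), bore above it 23 mm wide, up to 28 mm. z: its axis, up. Fingers gripping just above the flange can push on it.
- disc_center (a point): Centre of another aluminium cap, not wanted: a flat disc 44 mm across, 12 mm thick, in another compartment.
- slim_center (a point): Centre of another aluminium cap, not wanted: a slim plain cylinder 22 mm across, 45 mm tall, in another compartment.
- case: Fixed wooden case, 106 mm deep (x), 324 mm wide (y), origin under its middle on the ledge. Three compartments about 100 x 100 mm, centred at y = -106, 0, +106 mm; floor 8 mm, dividers up to 28 mm, back (+x) and side walls up to 46 mm above the ledge. The front (-x) is folded down flat on the ledge, 46 mm long, 7 mm thick.
- idler: The conveyor's end roller on its fixed bracket; origin under the middle of the bracket's 150 x 130 x 10 mm base plate on the ledge, z up. It carries a white wheel 96 mm across, lying flat, with its stud standing up in the middle.
- seat (a point): Middle of the wheel's top face, 64 mm above the ledge, moving down with the wheel; the flange must lie flat here; z up. The stud rises 19 mm from it, 13 mm thick, tip tapering to 8 mm; 4 spring plungers bulge to 21 mm across at 8.5 mm height. The cap's lip meets them about 12 mm above the seat and passes at 6 to 9 N; then the force drops (click) and the plungers draw the cap down to the seat.
- hub (a joint): How far the sprung wheel is pushed down, in m: 0 = up, 0.008 = fully down. It begins to move at about 0.5 N and gives 1 mm for each 2.5 N (12 N: about 4.6 mm; fully down about 20 N).
Mind the look-alikes: they are no part of the job. Leave any red look-alike of the part that bears cap_center alone. There is more than one size of the idler; the one meant has the size given above.

How it is judged:
By the outcome, as a careful person would: the job done as asked, in the order asked, and still so for the second after the job is handed in, while the arm keeps its last pose, push and grip.
It also fails if it takes over 48 s, if anything falls off the work surface, if the arm or the gripper's body presses on something with over 40 N, if the wrist force passes 120 N, or if a joint passes its speed limit or range.

## Robot

A 6-joint arm with a two-finger parallel gripper is mounted at the origin on the work surface. World frame = base frame: x ahead of the robot, y to its left, z up, the work surface at z = 0. Lengths are in m, angles in rad, forces in N, time in s.
With the tool pointing down it reaches from about 0.325 to 1 m from the base axis. Payload 5.1 kg.
Tool frame: the origin (TCP) lies midway between the tips of the shut fingers; the grasp point (between the pads) lies pinch_z behind it (pinch_z is the distance from the TCP to the grasp point, in m); z points along the fingers, y is the line along which they close (so a half turn about z gives the same grasp; the last joint's range is limited). The gripper opens to 85 mm and grips with 20 to 120 N. Pads are 22 mm wide; open, the fingers measure 114 mm over their backs; the gripper's body (76 mm by 85 mm) begins 54 mm behind the grasp point. The pads swing forward as they close: fully open they stand 13 mm farther back than shut.
Start: joints at [-1.363, 0.124, 1.65, -0, 1.367, -0.083], TCP at [0.186, -0.623, 0.231] pointing down, gripper open.
Joint ranges: [-2.61, 2.61], [-1.02, 2.33], [0.03, 2.71], [-1.35, 4.49], [0.32, 2.68], [-2.91, 2.91]. Speed limits (rad/s): [2.57, 2.57, 3.14, 3.14, 3.14, 3.14].

## Interface

Orientations are given as a unit quaternion [w, x, y, z].
In Python, from bench import * gives the robot as it stands. The module is installed in compiled form; this text tells all that it offers.
- The arm moves only by the tool servo_tool, never from a script. Its argument "steps" is a list that holds one entry, the list of rows, each a list of 7 numbers: the closure, from -1 (fully open) to 1 (shut), then the shift along the world's x, y, z in units of 400 mm (1.0 is 400 mm), then the turn, a rotation vector about the world's x, y, z in units of 4 degrees (1.0 is 4 degrees). In form: [[[fingers, tx, ty, tz, rx, ry, rz], ...]]. A call has 1 to 8 rows; each row shifts and turns the commanded pose from where the row before left it; what a row does not reach is not made up. A row lasts 1/10 s, in which the tool goes at most 50 mm and 8.59 degrees, less where a joint would pass 70% of its speed; a pose out of reach is approached as far as the arm can. A call with a number of a shift or a turn outside -1 to 1 is refused whole. A call with a gripper value outside its range is refused whole. The fingers move at their own pace and stop on an object; "squeeze" is the grip in N (left out, the last holds). Time passes only in rows, so rows that do not move let the fingers close. It gives the time, the measured TCP pose, the force, the opening and the grip force at its end, in the units of the state.
- sense(): the state, without advancing time (a new reading comes with each control period).
- snapshot(name): name is "scene" or "top"; returns a dict with "frame" (400x640x3 uint8, red, green, blue), "intrinsics" (3x3 intrinsics, pixels), "extrinsics" (4x4, takes a point from world to camera coordinates). Camera axes: x right, y down, z forward; pixel columns grow to the right and rows downward; lengths in m; the calibration is good to about 2 mm. A picture is of the moment at which its call begins. There is no depth.
- sign_off(): hands the job in; it is judged then, once.
The state is a dict: "clock": time; "joint_pos": joint angles; "joint_vel": joint speeds; "joint_torque": joint torques, N m; "tool_pos": TCP position; "tcp_rot": TCP orientation; "force": force on the tool from outside, world axes, zero at the start; "torque": the same for the moment, N m; "gripper_width": finger opening in m; "gripper_force": force on a finger pad.
Only numpy, scipy, OpenCV 4.12 (cv2) and the standard library are available. Lean on these libraries where they do the work, as an engineer would, in place of code of your own. Each camera call takes 0.05 s, during which the arm holds its last target. There are 200 camera calls.

## Working session

There is one attempt and no reset: what is moved stays moved. The work goes in short steps, Python scripts to look and compute and a tool call to move; the robot and the scene stay as the last step left them, time stands still between calls to the robot, and variables do not carry over. Pictures are saved under pics/ and viewed, at most 10 in all, crops included, and the job is handed in when it is done.

Besides the shell and the picture viewer there is one more tool, called after ">>>" as name(argument=value, ...), one argument or row to a line, values as JSON. servo_tool: Moves the arm, as the interface text tells. Its arguments: {"type":"object","properties":{"steps":{"type":"array"},"squeeze":{"type":"number"}},"required":["steps"]}

```bash
mkdir -p pics
python3 - <<'E'
from bench import *
import cv2,numpy as np
for n in ("scene","top"):
    s=snapshot(n); cv2.imwrite(f"pics/{n}0.png",s["frame"][:,:,::-1]); np.savez(f"{n}0.npz",**s)
    E=s["extrinsics"]; print(n,s["intrinsics"].tolist(),(-E[:3,:3].T@E[:3,3]).round(3),E[:3,:3].round(3).tolist())
print(sense())
import bench; print([k for k in dir(bench) if k[0]!='_'])
E
```

```text
scene [[473.563467441456, 0.0, 318.79652348499934], [0.0, 473.563467441456, 200.34665421120158], [0.0, 0.0, 1.0]] [1.049 0.682 0.821] [[-0.747, 0.665, -0.005], [0.432, 0.479, -0.764], [-0.505, -0.573, -0.645]]
top [[513.9343401516752, 0.0, 320.6654423800729], [0.0, 513.9343401516752, 202.68878861591222], [0.0, 0.0, 1.0]] [0.309 0.04  1.234] [[-0.008, -1.0, -0.003], [-0.994, 0.009, -0.106], [0.106, 0.002, -0.994]]
{'clock': 0.1, 'joint_pos': array([-1.36258004e+00,  1.24435291e-01,  1.65154124e+00,  1.70403510e-05,
        1.36751221e+00, -8.26189533e-02]), 'joint_vel': array([-0.00013834, -0.00052308, -0.00306643, -0.00116901,  0.00022735,
        0.00027145]), 'joint_torque': array([ 9.49101968e-05, -4.24931467e+01, -3.66653645e+01, -1.06757834e-04,
        3.93938491e-03,  5.89299958e-06]), 'tool_pos': array([ 0.18623858, -0.62216782,  0.23017667]), 'tcp_rot': array([-9.46699048e-04,  9.89445282e-01,  1.44903882e-01, -5.11701369e-05]), 'force': array([-0.76602362, -0.89937476, -0.13557603]), 'torque': array([ 0.00121897, -0.02353958,  0.02285178]), 'gripper_force': 0.0, 'gripper_width': 0.08570178863230538}
['PlanningError', 'pinch_z', 'sense', 'sign_off', 'snapshot']
```

View pics/scene0.png

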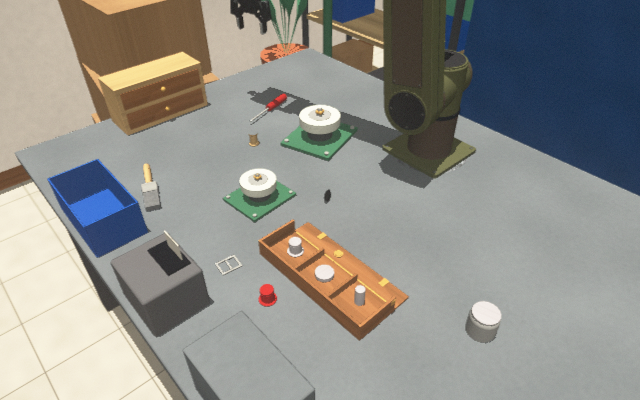

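View pics/top0.png

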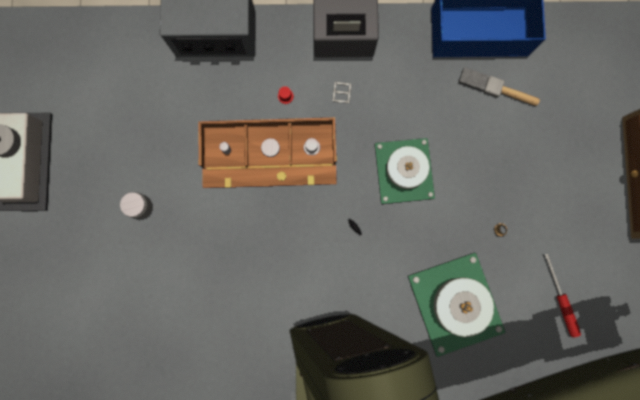

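The scene shows the case at around (330,275), with the top-hat cap at (295,246), the disc at (324,272) and the slim cap at (360,296). The small idler is at (258,185), the large one at (320,122), and the red look-alike at (267,295). In the top view the cap is at (312,146), the small wheel at (408,167) and the large wheel at (465,307). At about 440 px/m, a 42 px wheel is 96 mm, so the small idler is the one meant.

```bash
cat > h.py <<'E'
import numpy as np,cv2
def ray(s,u,v):
    E=s["extrinsics"];R=E[:3,:3];c=-R.T@E[:3,3]
    return c,R.T@np.linalg.inv(s["intrinsics"])@np.array([u,v,1.])
def onz(s,u,v,z):
    c,d=ray(s,u,v); return c+d*(z-c[2])/d[2]
def tri(a,pa,b,pb):
    c1,d1=ray(a,*pa);c2,d2=ray(b,*pb)
    t=np.linalg.lstsq(np.stack([d1,-d2],1),c2-c1,rcond=None)[0]
    p,q=c1+d1*t[0],c2+d2*t[1]; return (p+q)/2,np.linalg.norm(p-q)
def proj(s,p):
    q=s["extrinsics"]@np.append(p,1); q=s["intrinsics"]@q[:3]; return q[:2]/q[2]
def blobs(s,box,lo=150,satmax=50,amin=15):
    x0,y0,x1,y1=box; h=cv2.cvtColor(s["frame"][y0:y1,x0:x1],cv2.COLOR_RGB2HSV)
    m=((h[...,2]>lo)&(h[...,1]<satmax)).astype(np.uint8)
    out=[]
    for c in cv2.findContours(m,cv2.RETR_EXTERNAL,cv2.CHAIN_APPROX_NONE)[0]:
        if len(c)>=8 and cv2.contourArea(c)>=amin:
            e=cv2.fitEllipse(cv2.convexHull(c)); out.append(((round(e[0][0]+x0,1),round(e[0][1]+y0,1)),tuple(np.round(e[1],1)),cv2.contourArea(c)))
    return out
def green(s,box):
    x0,y0,x1,y1=box; h=cv2.cvtColor(s["frame"][y0:y1,x0:x1],cv2.COLOR_RGB2HSV)
    m=((h[...,0]>40)&(h[...,0]<95)&(h[...,1]>80)).astype(np.uint8)
    c=max(cv2.findContours(m,0,2)[0],key=cv2.contourArea); r=cv2.minAreaRect(c); return cv2.boxPoints(r)+[x0,y0]
E
python3 - <<'E'
from h import *
S=dict(np.load("scene0.npz"));T=dict(np.load("top0.npz"))
print("T wheel",blobs(T,(370,130,440,210))); print("S wheel",blobs(S,(220,155,300,220)))
print("T case",blobs(T,(200,120,340,180))); print("S case",blobs(S,(270,225,390,320)))
g=green(T,(365,125,445,215)); P=[onz(T,*p,0.01) for p in g]; print(np.round(P,3).tolist(),[np.linalg.norm(P[i]-P[i-1]).round(3) for i in range(4)])
a=cv2.resize(T["frame"][105:215,195:445],(750,330),interpolation=3);b=cv2.resize(S["frame"][160:320,220:420],(750,600),interpolation=3)
cv2.imwrite("pics/ct.png",a[...,::-1]);cv2.imwrite("pics/cs.png",b[...,::-1])
E
```

```text
T wheel [((408.3, 166.1), (np.float64(40.5), np.float64(41.8)), 1289.0)]Traceback (most recent call last):
  File "<stdin>", line 3, in <module>
  File "h.py", line 19, in blobs
    e=cv2.fitEllipse(cv2.convexHull(c)); out.append(((round(e[0][0]+x0,1),round(e[0][1]+y0,1)),tuple(np.round(e[1],1)),cv2.contourArea(c)))
cv2.error: OpenCV(4.12.0) /io/opencv/modules/imgproc/src/shapedescr.cpp:361: error: (-201:Incorrect size of input array) There should be at least 5 points to fit the ellipse in function 'fitEllipseNoDirect'
```

```bash
sed -i 's/if len(c)>=8 and/if len(cv2.convexHull(c))>=5 and/' h.py
python3 - <<'E'
from h import *
S=dict(np.load("scene0.npz"));T=dict(np.load("top0.npz"))
a=cv2.resize(T["frame"][105:215,195:445],(750,330),interpolation=2);b=cv2.resize(S["frame"][160:320,220:420],(750,600),interpolation=2)
cv2.imwrite("pics/ct.png",a[...,::-1]);cv2.imwrite("pics/cs.png",b[...,::-1])
print("T wheel",blobs(T,(370,130,440,210))); print("S wheel",blobs(S,(220,155,300,220)))
print("T case",blobs(T,(200,120,340,180))); print("S case",blobs(S,(270,225,390,320)))
g=green(T,(365,125,445,215)); P=[onz(T,*p,0.01) for p in g]; print(np.round(P,3).tolist(),[np.linalg.norm(P[i]-P[i-1]).round(3) for i in range(4)])
E
```

```text
T wheel [((408.3, 166.1), (np.float64(40.5), np.float64(41.8)), 1289.0)]
S wheel []
T case [((223.7, 146.2), (np.float64(7.4), np.float64(8.1)), 41.5), ((311.4, 146.5), (np.float64(15.2), np.float64(15.8)), 120.0), ((269.9, 147.1), (np.float64(17.0), np.float64(17.3)), 214.0)]
S case [((359.8, 289.0), (np.float64(8.0), np.float64(9.7)), 54.0), ((324.0, 271.9), (np.float64(14.9), np.float64(18.8)), 205.0), ((688.4, 753.0), (np.float64(88.7), np.float64(1373.8)), 1629.5), ((294.9, 250.9), (np.float64(10.6), np.float64(16.1)), 40.5), ((294.4, 241.7), (np.float64(9.7), np.float64(12.4)), 76.0), ((395.4, 287.0), (np.float64(6.9), np.float64(15.7)), 2099.0)]
[[0.582, -0.091, 0.01], [0.595, -0.217, 0.01], [0.45, -0.228, 0.01], [0.437, -0.104, 0.01]] [np.float64(0.146), np.float64(0.127), np.float64(0.146), np.float64(0.125)]
```

View pics/ct.png

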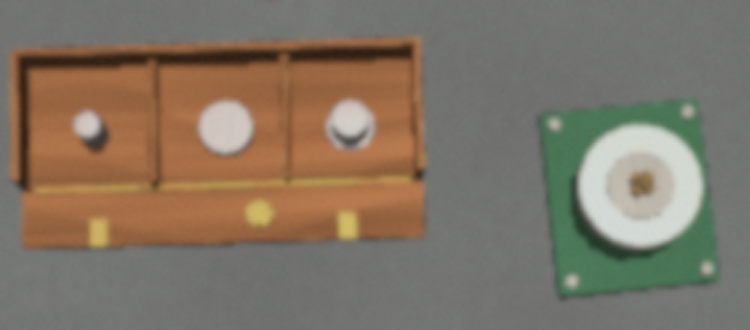

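View pics/cs.png

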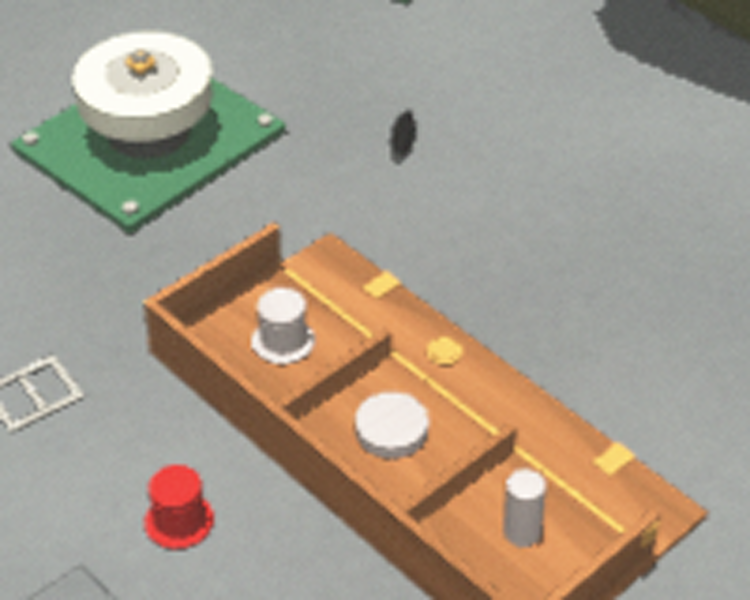

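The crops show the top hat in the compartment next to the idler. Its top is at about T(312,145)/S(295,241), and its flange at T(312,147)/S(295,251). The wheel's top face is centred at about T(408,166.5)/S(258,179), with the stud at T(408.5,166).

Run:
```python
from h import *
S=dict(np.load("scene0.npz"));T=dict(np.load("top0.npz"))
t=lambda x,y:((x+.5)/3-.5+195,(y+.5)/3-.5+105); s=lambda x,y:((x+.5)/3.75-.5+220,(y+.5)/3.75-.5+160)
for n,a,b,z in [("wheel",(641,186),(142.5,71.5),.064),("captop",(351,121),(282,304),.042),("capflange",(351,126),(283,341),.012),("disc",(226,127),(392,419),.020),("slim top",(87,123),(525.5,484),.053)]:
    p,e=tri(T,t(*a),S,s(*b)); print(n,p.round(4),round(e,4),"T@z",onz(T,*t(*a),z).round(4),"S@z",onz(S,*s(*b),z).round(4))
# wheel ends in top
for c in [(578,186),(704,186),(641,124),(641,248)]: print(onz(T,*t(*c),.064).round(4))
print("stud tip T",onz(T,*t(641,184),.083).round(4),"S",onz(S,*s(141,62),.083).round(4))
print("case corners",[onz(T,*t(*c),.046).round(4).tolist() for c in [(12,51),(419,39)]],[onz(T,*t(*c),.007).round(4).tolist() for c in [(24,246),(424,236)]])
from bench import pinch_z; print(pinch_z)
```

```text
wheel [ 0.5167 -0.1617  0.0647] 0.0031 T@z [ 0.5157 -0.1608  0.064 ] S@z [ 0.517  -0.1639  0.064 ]
captop [0.5749 0.0611 0.0407] 0.0034 T@z [0.5734 0.0623 0.042 ] S@z [0.5767 0.0607 0.042 ]
capflange [0.5771 0.0621 0.0103] 0.0022 T@z [0.5759 0.0629 0.012 ] S@z [0.5788 0.0625 0.012 ]
disc [0.5751 0.162  0.0199] 0.0024 T@z [0.5743 0.1629 0.02  ] S@z [0.5759 0.1611 0.02  ]
slim top [0.5719 0.2672 0.0532] 0.0021 T@z [0.5712 0.268  0.053 ] S@z [0.5724 0.2663 0.053 ]
[ 0.5161 -0.1123  0.064 ]
[ 0.5152 -0.2092  0.064 ]
[ 0.5642 -0.162   0.064 ]
[ 0.4676 -0.1595  0.064 ]
stud tip T [ 0.5139 -0.1575  0.083 ] S [ 0.5248 -0.152   0.083 ]
case corners [[0.6311, 0.3292, 0.046], [0.6379, 0.0081, 0.046]] [[0.4812, 0.3264, 0.007], [0.4865, 0.0049, 0.007]]
0.0187
```

The heights match the ledge at z=0. The cap is at about (0.576, 0.062) and the seat at about (0.516, -0.162). I'll move above the case at a safe height and turn the finger line to the case's y.

>>> servo_tool(
  steps=[
    [[-1,0.061,0.107,0,0,0,-0.242],[-0.5,0.061,0.107,0,0,0,-0.242],[-0.25,0.061,0.107,0,0,0,-0.242],[-0.25,0.061,0.107,0,0,0,-0.242],[-0.25,0.061,0.107,0,0,0,-0.242],[-0.25,0.061,0.107,0,0,0,-0.242],[-0.25,0.061,0.107,0,0,0,-0.242],[-0.25,0.061,0.107,0,0,0,-0.242]],
  ],
  squeeze=60,
)

```text
clock: 0.9
tool_pos: [0.3819, -0.2783, 0.231]
tcp_rot: [-0.0, 0.997, 0.077, -0.0]
force: [1.0, 0.2, -0.1]
gripper_width: 0.0532
gripper_force: 0.0
```

>>> servo_tool(
  steps=[
    [[-0.25,0.061,0.107,0,0,0,-0.242],[-0.25,0.061,0.107,0,0,0,-0.242],[-0.25,0.061,0.107,0,0,0,-0.242],[-0.25,0.061,0.107,0,0,0,-0.242],[-0.25,0.061,0.107,0,0,0,-0.242],[-0.25,0.061,0.107,0,0,0,-0.242],[-0.25,0.061,0.107,0,0,0,-0.242],[-0.25,0.061,0.107,0,0,0,-0.242]],
  ],
)

```text
clock: 1.7
tool_pos: [0.5771, 0.0642, 0.2309]
tcp_rot: [0.0, 1.0, 0.01, -0.0]
force: [0.4, -0.4, 0.1]
gripper_width: 0.0534
gripper_force: 0.0
```

>>> servo_tool(
  steps=[
    [[-0.25,0,0,0,0,0,0],[-0.25,0,0,0,0,0,0],[-0.25,0,0,0,0,0,0]],
  ],
)

```text
clock: 2.0
tool_pos: [0.5762, 0.0615, 0.2309]
tcp_rot: [0.0, 1.0, 0.01, -0.0]
force: [-0.1, 1.5, -0.4]
gripper_width: 0.0537
gripper_force: 0.0
```

>>> servo_tool(
  steps=[
    [[-0.25,0,0,-0.12,0,0,0],[-0.25,0,0,-0.12,0,0,0],[-0.25,0,0,-0.12,0,0,0],[-0.25,0,0,0,0,0,0],[-0.25,0,0,0,0,0,0]],
  ],
)

```text
clock: 2.5
tool_pos: [0.5762, 0.061, 0.0875]
tcp_rot: [0.0, 1.0, 0.009, -0.001]
force: [0.2, -0.1, 0.8]
gripper_width: 0.0531
gripper_force: 0.0
```

Run:
```python
from bench import *
from h import *
S=snapshot("scene");T=snapshot("top");np.savez("S1.npz",**S);np.savez("T1.npz",**T);p=sense()["tool_pos"];print(p,proj(S,p),proj(T,p))
a=cv2.resize(S["frame"][150:300,220:420],(800,600),interpolation=2)
cv2.imwrite("pics/s1.png",a[...,::-1])
```

```text
[0.57900469 0.06144649 0.09101187] [293.41084921 225.87794789] [311.57974051 137.86787451]
```

View pics/s1.png

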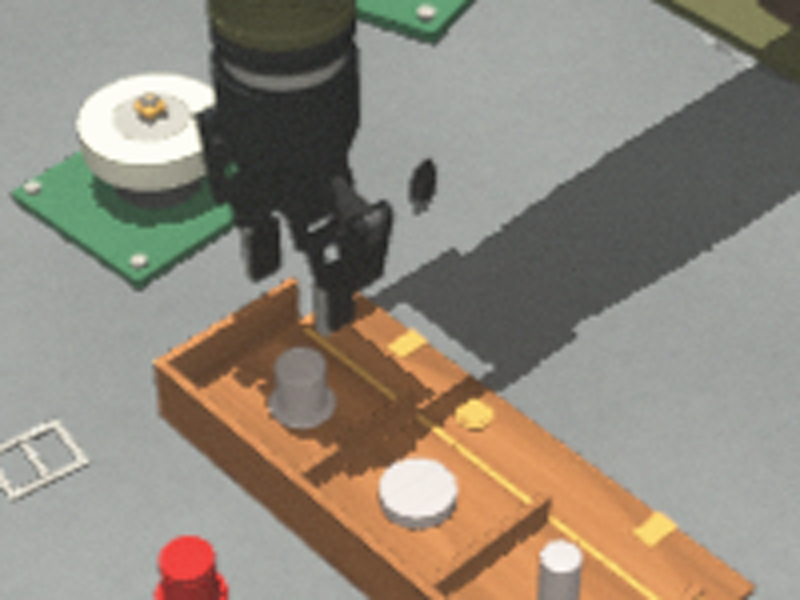

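The view shows the fingertips at crop (262,275) and (335,325), so their midpoint is over the cap at about (300,355), which agrees with the projection of the TCP. I'll go down.

>>> servo_tool(
  steps=[
    [[-0.25,0,0,-0.1,0,0,0],[-0.25,0,0,-0.05,0,0,0],[-0.25,0,0,-0.015,0,0,0],[-0.25,0,0,-0.015,0,0,0],[-0.25,0,0,0,0,0,0],[-0.25,0,0,0,0,0,0]],
  ],
)

```text
clock: 3.2
tool_pos: [0.5782, 0.0621, 0.0173]
tcp_rot: [-0.0, 1.0, 0.01, 0.002]
force: [0.2, 0.0, -0.3]
gripper_width: 0.0536
gripper_force: 0.0
```

>>> servo_tool(
  steps=[
    [[0.1,0,0,0,0,0,0],[0.2,0,0,0,0,0,0],[0.3,0,0,0,0,0,0],[0.4,0,0,0,0,0,0],[0.5,0,0,0,0,0,0],[0.5,0,0,0,0,0,0]],
  ],
  squeeze=25,
)

```text
clock: 3.8
tool_pos: [0.5773, 0.0621, 0.0162]
tcp_rot: [-0.0, 1.0, 0.01, 0.001]
force: [-2.1, 0.3, 6.1]
gripper_width: 0.0298
gripper_force: 24.5
```

Run:
```python
from bench import *
s=sense();print({k:s[k] for k in("clock","tool_pos","tcp_rot","force","gripper_width","gripper_force")})
```

```text
{'clock': 3.8, 'tool_pos': array([0.57732701, 0.06212188, 0.01624708]), 'tcp_rot': array([-1.29364456e-05,  9.99947590e-01,  1.02245531e-02,  5.24377233e-04]), 'force': array([-2.05286134,  0.29345257,  6.11285838]), 'gripper_width': 0.029820594393225066, 'gripper_force': 24.5287302788347}
```

The fingers stopped at 29.8 mm, so they hold the 30 mm body. I'll squeeze harder, lift, and carry the cap to above the idler.

>>> servo_tool(
  steps=[
    [[0.6,0,0,0,0,0,0],[0.6,0,0,0,0,0,0],[0.6,0,0,0.02,0,0,0],[0.6,0,0,0.05,0,0,0],[0.6,0,0,0.06,0,0,0],[0.6,0,0,0.06,0,0,0],[0.6,0,0,0.06,0,0,0],[0.6,0,0,0,0,0,0]],
  ],
  squeeze=80,
)

```text
clock: 4.6
tool_pos: [0.5793, 0.0622, 0.1195]
tcp_rot: [-0.0, 1.0, 0.01, 0.004]
force: [0.2, -0.4, 0.3]
gripper_width: 0.0283
gripper_force: 78.8
```

>>> servo_tool(
  steps=[
    [[0.6,-0.025,-0.0935,0,0,0,0],[0.6,-0.025,-0.0935,0,0,0,0],[0.6,-0.025,-0.0935,0,0,0,0],[0.6,-0.025,-0.0935,0,0,0,0],[0.6,-0.025,-0.0935,0,0,0,0],[0.6,-0.025,-0.0935,0,0,0,0],[0.6,0,0,0,0,0,0],[0.6,0,0,0,0,0,0]],
  ],
)

```text
clock: 5.4
tool_pos: [0.5158, -0.1626, 0.1141]
tcp_rot: [-0.001, 1.0, 0.009, -0.001]
force: [0.1, 0.2, -0.4]
gripper_width: 0.0276
gripper_force: 79.0
```

Run:
```python
from bench import *
from h import *
S=snapshot("scene");T=snapshot("top");np.savez("S2.npz",**S);np.savez("T2.npz",**T);p=sense()["tool_pos"];print(p,proj(S,p),proj(T,p))
a=cv2.resize(S["frame"][125:225,205:315],(550,500),interpolation=2);b=cv2.resize(T["frame"][120:220,370:420],(250,500),interpolation=2)
cv2.imwrite("pics/s2.png",np.hstack([a,b])[...,::-1])
```

```text
[ 0.51643295 -0.1614142   0.11445146] [256.6464425  163.34652392] [412.43899822 162.31429058]
```

View pics/s2.png

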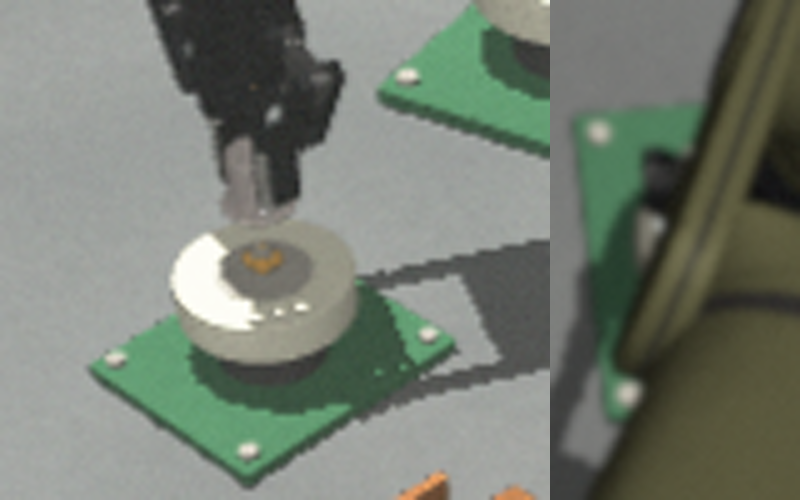

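The scene view shows the cap upright with its flange centred at crop (259,207), above the stud at (264,255). The top view is blocked by the arm. I'll work out the offset in the scene view.

Run:
```python
from h import *
S=dict(np.load("S2.npz")); s=lambda x,y:((x+.5)/5-.5+205,(y+.5)/5-.5+125)
print("flange",onz(S,*s(259,207.5),.108).round(4),"seat",onz(S,*s(266,272),.064).round(4),"tip",onz(S,*s(263,249),.083).round(4))
h=cv2.cvtColor(S["frame"],cv2.COLOR_RGB2HSV); m=(h[...,1]<70)&(h[...,2]>110)
print("proj seat->", proj(S,[.516,-.162,.064]),proj(S,[.516,-.162,.108]))
a=S["frame"][150:185,240:275]; a=cv2.resize(a,(560,560),interpolation=2).astype(float); a=np.clip((a-60)*1.6,0,255)
cv2.imwrite("pics/s2z.png",a[...,::-1])
```

```text
flange [ 0.5191 -0.1598  0.108 ] seat [ 0.5175 -0.1626  0.064 ] tip [ 0.5205 -0.1582  0.083 ]
proj seat-> [258.3818565  178.86704852] [256.8758976  165.23313626][ WARN:0@0.043] global loadsave.cpp:1063 imwrite_ Unsupported depth image for selected encoder is fallbacked to CV_8U.
```

View pics/s2z.png

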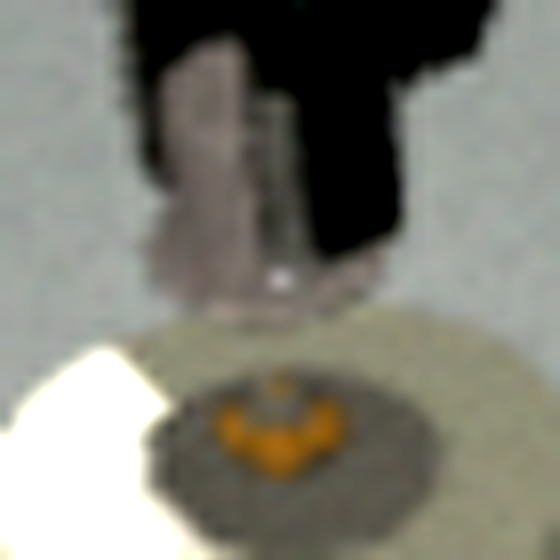

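Flange centre at zoom (266,253) and stud with orange plungers at (282,428). Against the projected model both are off by nearly the same amount (-0.8,+0.1 and -0.9,+0.05 px), so the axes agree within about 1 mm. I'll lower it slowly and watch the forces.

>>> servo_tool(
  steps=[
    [[0.6,0,0,-0.025,0,0,0],[0.6,0,0,-0.025,0,0,0],[0.6,0,0,-0.02,0,0,0],[0.6,0,0,0,0,0,0],[0.6,0,0,0,0,0,0]],
  ],
)

```text
clock: 6.0
tool_pos: [0.5166, -0.1619, 0.0868]
tcp_rot: [-0.0, 1.0, 0.01, -0.0]
force: [0.1, -0.4, -1.0]
gripper_width: 0.0279
gripper_force: 79.0
```

>>> servo_tool(
  steps=[
    [[0.6,0,0,-0.005,0,0,0],[0.6,0,0,-0.005,0,0,0],[0.6,0,0,0,0,0,0]],
  ],
)

```text
clock: 6.3
tool_pos: [0.5172, -0.1624, 0.0837]
tcp_rot: [0.0, 1.0, 0.01, 0.001]
force: [0.8, -0.3, 0.6]
gripper_width: 0.0279
gripper_force: 79.1
```

>>> servo_tool(
  steps=[
    [[0.6,0,0,-0.0025,0,0,0],[0.6,0,0,-0.0025,0,0,0],[0.6,0,0,0,0,0,0]],
  ],
)

```text
clock: 6.6
tool_pos: [0.5174, -0.1625, 0.0821]
tcp_rot: [0.0, 1.0, 0.01, 0.001]
force: [0.9, 0.5, 2.9]
gripper_width: 0.0279
gripper_force: 79.3
```

>>> servo_tool(
  steps=[
    [[0.6,0,0,-0.0025,0,0,0],[0.6,0,0,-0.0025,0,0,0],[0.6,0,0,0,0,0,0]],
  ],
)

```text
clock: 6.9
tool_pos: [0.5176, -0.1624, 0.0803]
tcp_rot: [0.0, 1.0, 0.01, 0.001]
force: [1.1, 2.7, 6.8]
gripper_width: 0.0281
gripper_force: 79.7
```

>>> servo_tool(
  steps=[
    [[0.6,0,0,-0.0025,0,0,0],[0.6,0,0,-0.0025,0,0,0],[0.6,0,0,0,0,0,0]],
  ],
)

```text
clock: 7.2
tool_pos: [0.5177, -0.1625, 0.0788]
tcp_rot: [0.0, 1.0, 0.01, 0.001]
force: [0.4, 1.3, 8.0]
gripper_width: 0.0282
gripper_force: 79.9
```

>>> servo_tool(
  steps=[
    [[0.6,0,0.001,-0.0025,0,0,0],[0.6,0,0,0,0,0,0]],
  ],
)

```text
clock: 7.4
tool_pos: [0.5174, -0.1622, 0.0771]
tcp_rot: [0.0, 1.0, 0.01, 0.001]
force: [1.2, 0.7, -0.7]
gripper_width: 0.0281
gripper_force: 79.0
```

>>> servo_tool(
  steps=[
    [[0.6,0,0,-0.0025,0,0,0],[0.6,0,0,0,0,0,0]],
  ],
)

```text
clock: 7.6
tool_pos: [0.5163, -0.1618, 0.0741]
tcp_rot: [-0.0, 1.0, 0.01, -0.0]
force: [3.2, -0.4, -4.0]
gripper_width: 0.0279
gripper_force: 79.0
```

>>> servo_tool(
  steps=[
    [[0.6,0,0,-0.0025,0,0,0],[0.6,0,0,0,0,0,0]],
  ],
)

```text
clock: 7.8
tool_pos: [0.516, -0.1617, 0.0733]
tcp_rot: [-0.0, 1.0, 0.01, -0.001]
force: [3.0, -1.3, -4.3]
gripper_width: 0.028
gripper_force: 79.1
```

The cap clicked: the force went from 8 N to -4 N as the plungers drew it in. I'll keep pressing.

>>> servo_tool(
  steps=[
    [[0.6,0.001,0,-0.0025,0,0,0],[0.6,0,0,-0.0025,0,0,0],[0.6,0,0,0,0,0,0]],
  ],
)

```text
clock: 8.1
tool_pos: [0.5167, -0.1618, 0.0722]
tcp_rot: [-0.0, 1.0, 0.01, -0.001]
force: [0.2, 0.4, 1.5]
gripper_width: 0.028
gripper_force: 79.4
```

>>> servo_tool(
  steps=[
    [[0.6,0.001,0,-0.0025,0,0,0],[0.6,0,0,-0.0025,0,0,0],[0.6,0,0,0,0,0,0]],
  ],
)

```text
clock: 8.4
tool_pos: [0.5174, -0.1619, 0.0707]
tcp_rot: [-0.0, 1.0, 0.01, -0.0]
force: [-3.7, 0.7, 3.9]
gripper_width: 0.0279
gripper_force: 79.7
```

>>> servo_tool(
  steps=[
    [[0.6,0,0,-0.0025,0,0,0],[0.6,0,0,-0.0025,0,0,0],[0.6,0,0,0,0,0,0]],
  ],
)

```text
clock: 8.7
tool_pos: [0.5175, -0.1619, 0.0692]
tcp_rot: [-0.0, 1.0, 0.01, -0.0]
force: [-4.4, 1.8, 8.4]
gripper_width: 0.028
gripper_force: 80.1
```

>>> servo_tool(
  steps=[
    [[0.6,-0.001,0,-0.0025,0,0,0],[0.6,0,0,-0.0005,0,0,0],[0.6,0,0,0,0,0,0],[0.6,0,0,0,0,0,0]],
  ],
)

```text
clock: 9.1
tool_pos: [0.5175, -0.1619, 0.0685]
tcp_rot: [-0.0, 1.0, 0.01, 0.0]
force: [-5.1, 1.8, 10.3]
gripper_width: 0.0278
gripper_force: 80.3
```

Run:
```python
from bench import *
from h import *
F=[]
for i in range(6):
    S=snapshot("scene"); s=sense(); F.append(np.r_[s["force"],s["tool_pos"][2],s["torque"]])
print(np.round(F,3),np.mean(F,0).round(3),s["clock"])
a=S["frame"][135:215,210:310]; a=cv2.resize(a,(750,600),interpolation=2); cv2.imwrite("pics/s3.png",np.clip((a.astype(float)-40)*1.4,0,255).astype(np.uint8)[...,::-1])
```

```text
[[-4.9070e+00  1.2430e+00  9.6320e+00  6.9000e-02  3.2300e-01  7.7100e-01
  -1.5000e-02]
 [-5.9150e+00  1.9350e+00  8.7840e+00  6.9000e-02  3.1900e-01  7.7100e-01
  -4.5000e-02]
 [-4.8820e+00  1.5580e+00  9.7920e+00  6.9000e-02  3.6900e-01  7.8900e-01
   3.7000e-02]
 [-4.9680e+00  1.6380e+00  9.8320e+00  6.9000e-02  3.0400e-01  7.9100e-01
  -4.5000e-02]
 [-4.6470e+00  2.5390e+00  1.0135e+01  6.9000e-02  3.0000e-01  7.7500e-01
  -1.0000e-02]
 [-5.0760e+00  2.1280e+00  8.6160e+00  6.9000e-02  3.0400e-01  7.9800e-01
  -4.0000e-03]] [-5.066  1.84   9.465  0.069  0.32   0.783 -0.014] 9.4
```

View pics/s3.png

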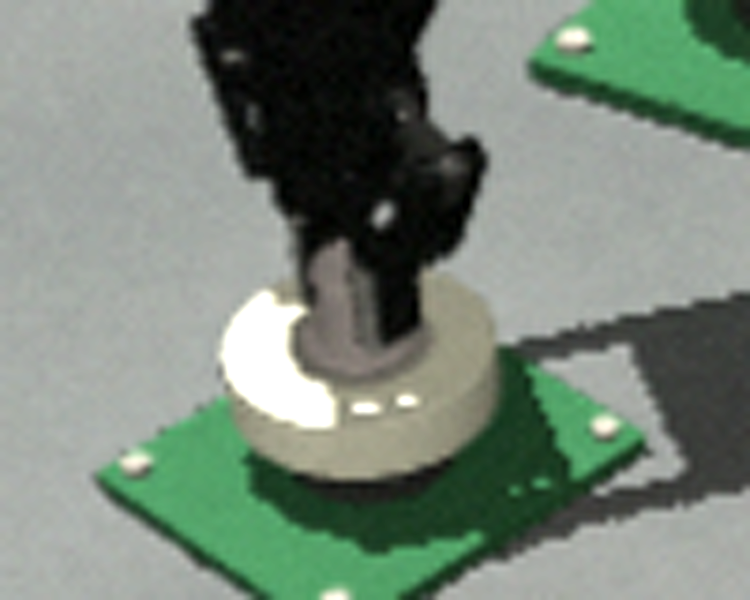

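The cap is seated, with its flange on the wheel's inner disc at crop (360,350) and looking flat. Its height agrees with the hub's spring law. I'll relieve the small side force and bring the push to 12 N.

>>> servo_tool(
  steps=[
    [[0.6,-0.0015,0.0005,-0.002,0,0,0],[0.6,0,0,0,0,0,0],[0.6,0,0,0,0,0,0]],
  ],
)

```text
clock: 9.7
tool_pos: [0.5175, -0.162, 0.0682]
tcp_rot: [0.0, 1.0, 0.01, 0.001]
force: [-3.7, 2.0, 9.8]
gripper_width: 0.0275
gripper_force: 80.5
```

```bash
cat > f.py <<'E'
from bench import *
import numpy as np
F=[]
for i in range(8):
    snapshot("scene"); s=sense(); F.append(np.r_[s["force"],s["tool_pos"],s["torque"]])
print(np.mean(F,0).round(4),s["tcp_rot"].round(4),s["clock"])
E
python3 f.py
```

```text
[-3.7122  2.0301 10.6004  0.5175 -0.162   0.0682  0.3224  0.6716  0.0131] [2.000e-04 9.999e-01 1.020e-02 9.000e-04] 10.1
```

>>> servo_tool(
  steps=[
    [[0.6,-0.001,0.0005,-0.0025,0,0,0],[0.6,0,0,0,0,0,0],[0.6,0,0,0,0,0,0],[0.6,0,0,0,0,0,0]],
  ],
)

```text
clock: 10.5
tool_pos: [0.5175, -0.162, 0.0677]
tcp_rot: [0.0, 1.0, 0.01, 0.001]
force: [-4.0, 2.2, 11.6]
gripper_width: 0.028
gripper_force: 80.6
```

```bash
python3 f.py
```

```text
[-3.80510e+00  1.58820e+00  1.16153e+01  5.17500e-01 -1.62000e-01
  6.77000e-02  3.21100e-01  6.24300e-01  1.02000e-02] [4.000e-04 9.999e-01 1.020e-02 1.300e-03] 10.9
```

>>> servo_tool(
  steps=[
    [[0.6,0,0,-0.001,0,0,0],[0.6,0,0,0,0,0,0],[0.6,0,0,0,0,0,0],[0.6,0,0,0,0,0,0]],
  ],
)

```text
clock: 11.3
tool_pos: [0.5175, -0.1619, 0.0674]
tcp_rot: [0.0, 1.0, 0.01, 0.001]
force: [-4.8, 2.0, 12.2]
gripper_width: 0.028
gripper_force: 80.7
```

```bash
python3 f.py
python3 - <<'E'
from bench import *
from h import *
S=snapshot("scene"); a=S["frame"][150:330,215:415]; a=cv2.resize(a,(660,594),interpolation=2); cv2.imwrite("pics/s4.png",a[...,::-1])
E
```

```text
[-4.16350e+00  1.77120e+00  1.25783e+01  5.17500e-01 -1.61900e-01
  6.74000e-02  3.49000e-01  7.13000e-01 -1.04000e-02] [4.000e-04 9.999e-01 1.030e-02 1.300e-03] 11.7
```

View pics/s4.png

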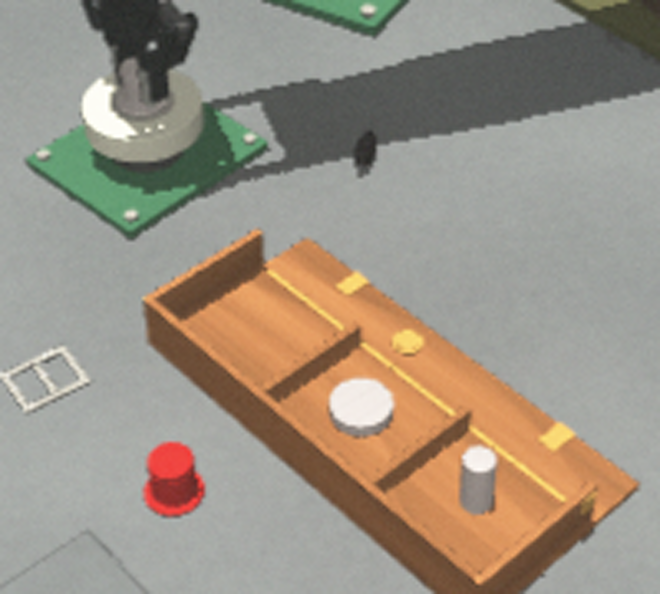

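The cap is on the wheel at crop (143,95). The disc at (361,405) and the slim cap at (478,480) are still in their compartments, and the red look-alike is untouched. The push is about 12.4 N and the grip holds, so I'm handing in.

```bash
python3 -c "
from bench import *
print(sign_off())"
```

```text
the job is handed in; nothing more can be done
None
```

The top-hat cap clicked onto the small idler's stud and looks flat on the wheel; I handed the job in while still gripping it and pushing down with about 12.5 N, leaving the other two caps in their compartments.

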